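Reset the guard flap to the stay's handle-end hole

ROBOT

A 7-joint arm with a two-finger parallel gripper is mounted at the origin on a cart in front of the work surface, level with it; the furniture and walls round the work are solid. World frame = base frame: x ahead of the robot, y to its left, z up, the work surface at z = 0. Lengths are in m, angles in degrees, forces in N, time in s.
With the tool pointing down it reaches from about 0.425 to 0.875 m from the base axis. Payload 4.7 kg.
Tool frame: the origin (TCP) lies between the finger pads; the fingertips stand 19 mm ahead of it and the grasp point (between the pads) is the TCP; x points along the fingers, z is the direction in which the jaws open and shut, and the axes are right-handed (so a half turn about x gives the same grasp; the last joint's range is limited). The gripper opens to 87 mm and grips with 3 to 60 N. Pads are 19 mm wide; open, the fingers measure 117 mm over their backs; the gripper's body (75 mm by 190 mm) begins 51 mm behind the grasp point.
Start: joints at [71.912, 18.392, -4.016, 83.108, 1.295, 78.541, -3.26], TCP at [0.21, -0.615, 0.211] pointing down, gripper open.
Joint ranges: [-163.93, 163.93], [-17.29, 119.83], [-79.2, 71.16], [3.27, 140.29], [-89.18, 269.18], [5.43, 117.66], [-154.24, 154.24]. Speed limits (degrees/s): [147.25, 147.25, 180, 180, 180, 180, 180].

INTERFACE

Orientations are given as [roll, pitch, yaw] about the fixed x, y, z axes, in that order (R = Rz(yaw) Ry(pitch) Rx(roll)).
In Python, from cell import monitor, read_camera, camera_model, env, regions_of gives the robot as it stands. The module is installed in compiled form; this text tells all that it offers.
- The arm moves only by the tool step_arm, never from a script. Its argument "deltas" is a list of rows, each a list of 5 numbers: the gripper's target within -1 to 1 (fully open at 1, half-way at 0, shut at -1), then the shift along the tool's x, y, z in m, then the turn about the tool's x in degrees. A call has 1 to 12 rows; each row is the pose to reach, as a shift and turn from the pose commanded when the call began, along the tool's axes at that moment; what a row does not reach only later rows make up. A row lasts 1/8 s, in which the tool goes at most 62.5 mm and 10.7 degrees, less where a joint would pass 70% of its speed; a pose out of reach is approached as far as the arm can. A call with a gripper value outside its range is refused whole. The fingers move at their own pace and stop on an object; "newtons" is the grip in N (left out, the last holds). Time passes only in rows, so rows that repeat a pose let the fingers close. It gives the time, the measured TCP pose, the force and the opening at its end, in the units of the state.
- monitor.get_obs(): the state, without advancing time (a new reading comes with each control period).
- read_camera(name): name is "scene" or "top"; returns (picture, depth): 384x512x3 uint8, red, green, blue; 384x512 float32, m along the optical axis (not along the pixel's ray), 0 where there is no reading.
- camera_model(name): a dict with "fx", "fy", "cx", "cy" (pixels), "k1" (the pictures are not rectified: a ray, as slopes to the right and down, at radius r is drawn at 1 + k1 r^2 times it, then the intrinsics apply), "xyz" and "attitude" of the camera in the world. Camera axes: x right, y down, z forward; pixel columns grow to the right and rows downward; lengths in m; the calibration is good to about 2 mm. A picture is of the moment at which its call begins. camera_model takes no time and is no camera call.
- env.sign_off(): hands the job in, once; it reports no verdict.
Trained networks look in the newest picture that a camera, given by its name, has taken for a name from the list of things; names that differ only in an ending like _2 or _b are one class to them, and where a whole thing is asked for, a point or a joint stands for the part that bears it (a point fixed in the world has none). Each returns a list of dicts, best first, with "p" (0 to 1); they miss things now and then, are a little off and sometimes report something else, mostly with a low value. They report only what shows in the picture. A call takes as long as a camera call.
- regions_of(camera, thing): "pixels" (384x512 bool, what is visible of it) and "pixel" ([column, row] in pixels, amid what is visible of it).
The state is a dict: "time_s": time; "qpos": joint angles; "joint_velocities": joint speeds; "effort": joint torques, N m; "tool_pos": TCP position; "tool_rot": TCP orientation; "force": force on the tool from outside, world axes, zero at the start; "wrist_torque": the same for the moment, N m; "grip_width": finger opening in m.
Only numpy, scipy, OpenCV 4.12 (cv2) and the standard library are available. Lean on these libraries where they do the work, as an engineer would, in place of code of your own. Each camera call takes 0.05 s, during which the arm holds its last target. There are 200 camera calls.

TASK

The clear guard flap on the bench is held by a flat steel stay with three large holes; the pin now stands in the middle one. Lift the stay by its black handle off the pin, push it along so that the flap swings further out, and drop the hole nearest the handle over the pin. Leave the stay lying flat on the sill.

Things in the scene. Friction and masses are not known exactly. Their poses are not given: they have to be found in the camera images.
- stay: Loose flat steel bar, 36 mm wide, 5 mm thick, 0.2 kg. Origin: centre of the hole nearest the handle (the wanted one), at the bar's underside; x across the bar, y along it to the flap, z up. Round 20 mm holes at y = 0, +45 (middle) and +90 mm. At y = +150 mm a 16 mm eye sits on the flap's 9 mm post: captive under a washer, it can swing, tilt and rise 30 mm but not come off.
- stay_handle (a point): Point to grip: the middle of the black handle block on the stay's free end, 20 mm wide (across the bar), 36 mm long (along it), 32 mm tall (5 to 37 mm above the bar's underside); this point is 24 mm above the bar's underside, at y = -70 mm of the stay; same axes as the stay. Under it the bar is only 16 mm wide.
- stand: Fixed grey plate 215 x 225 x 8 mm with pin, sill and flap hinge. Origin on the bench straight below the pin; z up, y roughly along the stay to the flap. The upright pin (x = y = 0) is 10 mm thick, tapers to 4 mm, and reaches from 42 to 60 mm height. It stands on a dark sill, 40 mm wide, y = -45 to +60 mm, top at 42 mm, on which the bar lies.
- flap (a joint): Angle (rad) of the clear framed flap, 200 mm long, top at 150 mm, on its upright hinge: about 0 at the start (middle hole on the pin), grows as it swings out, away from the handle, to about 0.32 with the handle-end hole on the pin. Slight friction (about 0.5 N at the stay), stays where left. Between these two holes the stay moves almost straight along itself (turns under 4 degrees).

How it is judged (in metres and radians):
On the way:
1. the stay is lifted clear of the pin at its handle end (its handle-end hole at least 16 mm above where it lies when seated) (z of stay in the frame of stand above 0.058 m), for 0.1 s.
At the end, for the whole second after the job is handed in: The handle-end hole is down over the pin (hole centre within 9 mm of the pin's axis, underside of the bar within 5 mm of the sill's top), the stay lies flat (within 0.1 rad) and at rest, and the flap stands swung out (joint above 0.22 rad) (horizontal distance between stay and stand below 0.009 m and z of stay in the frame of stand between 0.037 and 0.047 m and angle between stay's own z axis and vertical below 0.1 rad and value of joint flap above 0.22 rad and linear speed of stay below 0.02 m/s); the robot touches nothing.
It also fails if it takes over 32 s, if anything falls off the work surface, if the arm or the gripper's body presses on something with over 40 N, if the wrist force passes 120 N, or if a joint passes its speed limit or range.

## Working session

There is one attempt and no reset: what is moved stays moved. The work goes in short steps, Python scripts to look and compute and a tool call to move; the robot and the scene stay as the last step left them, time stands still between calls to the robot, and variables do not carry over. Pictures are saved under pics/ and viewed, about 8 in all and at most 12, crops included, and the job is handed in when it is done.

Besides the shell and the picture viewer there is one more tool, called after "Call:" as name(argument=value, ...), one argument or row to a line, values as JSON. step_arm: Moves the arm, as the interface text tells. Its arguments: {"type":"object","properties":{"deltas":{"type":"array"},"newtons":{"type":"number"}},"required":["deltas"]}

```bash
mkdir -p pics; cat > h.py <<'E'
import numpy as np,cv2
from scipy.spatial.transform import Rotation as R
from cell import monitor, read_camera, camera_model, env, regions_of
def cam(n):
    m=camera_model(n); a=np.array(m["attitude"],float)
    Rm=a if a.shape==(3,3) else R.from_euler('xyz',a,degrees=True).as_matrix()
    return m,Rm,np.array(m["xyz"])
def rays(n,uv):
    m,Rm,t=cam(n)
    K=np.array([[m["fx"],0,m["cx"]],[0,m["fy"],m["cy"]],[0,0,1]])
    p=cv2.undistortPoints(np.array(uv,float).reshape(-1,1,2),K,np.array([m["k1"],0,0,0,0.])).reshape(-1,2)
    return np.c_[p,np.ones(len(p))],Rm,t
def at_z(n,uv,z):
    d,Rm,t=rays(n,uv); d=d@Rm.T
    return t+d*((z-t[2])/d[:,2])[:,None]
def cloud(n,depth,mask):
    v,u=np.nonzero(mask&(depth>0))
    d,Rm,t=rays(n,np.c_[u,v]); return (d*depth[v,u][:,None])@Rm.T+t
E
python3 - <<'E'
from h import *
np.set_printoptions(precision=4,suppress=True)
o=monitor.get_obs();print(o)
ims=[]
for n in("scene","top"):
    print(camera_model(n))
    im,d=read_camera(n);cv2.imwrite(f"pics/{n}0.png",im[:,:,::-1]);np.save(n+"_d.npy",d)
    for th in("stay","stay_handle","stand","flap"):
        for r in regions_of(n,th)[:2]:
            P=cloud(n,d,r["pixels"]); print(n,th,r["p"],r["pixel"],len(P),np.median(P,0) if len(P) else 0, np.percentile(P,[2,98],axis=0).round(3).tolist() if len(P) else 0)
            np.save(f"m_{n}_{th}.npy",r["pixels"])
E
```

```text
{'time_s': 0.0, 'qpos': array([71.9108, 18.4391, -4.0148, 83.1775,  1.2938, 78.5404, -3.2594]), 'joint_velocities': array([-0.0047, -0.0491, -0.0858, -0.0209, -0.0123,  0.0189,  0.0686]), 'effort': array([ -0.0002, -49.1287,  -0.4039, -31.2531,  -0.064 ,   0.0435,
         0.0002]), 'tool_pos': array([ 0.2103, -0.6144,  0.2102]), 'tool_rot': array([-177.4956,   89.8881,  111.403 ]), 'force': array([ 0.5309, -0.3184, -0.4383]), 'wrist_torque': array([-0.0245, -0.0512,  0.0159]), 'grip_width': 0.08726285367950017}
{'fx': 366.8163017372939, 'fy': 366.8163017372939, 'cx': 255.05070033128035, 'cy': 193.11672801360913, 'k1': -0.11981197058344388, 'xyz': array([ 0.2113, -0.4376,  0.7016]), 'attitude': array([-138.0452,    0.0101,  -36.631 ])}
scene stay 0.6 [288.7, 254.3] 1529 [ 0.5208 -0.1502  0.0468] [[0.49, -0.262, 0.03], [0.56, -0.021, 0.079]]
scene stay_handle 0.9 [290.5, 255.5] 1564 [ 0.5222 -0.1474  0.0468] [[0.49, -0.262, 0.007], [0.562, -0.018, 0.079]]
scene stand 0.93 [295.7, 221.0] 9307 [ 0.5913 -0.0638  0.0089] [[0.474, -0.215, 0.005], [0.689, 0.007, 0.149]]
scene flap 0.78 [273.9, 182.2] 2953 [ 0.5858 -0.0114  0.0977] [[0.496, -0.036, 0.037], [0.684, 0.008, 0.15]]
{'fx': 480.3835201139385, 'fy': 480.3835201139385, 'cx': 262.310659713684, 'cy': 192.734885346704, 'k1': -0.0806091894420183, 'xyz': array([ 0.3041, -0.    ,  1.2813]), 'attitude': array([-168.9804,    1.6161,  -90.9011])}
top stay 0.74 [318.7, 204.3] 1012 [ 0.5264 -0.1336  0.0465] [[0.493, -0.254, 0.039], [0.557, -0.016, 0.08]]
top stay_handle 0.86 [325.3, 199.0] 1064 [ 0.5262 -0.1367  0.0464] [[0.493, -0.257, 0.004], [0.56, -0.016, 0.08]]
top stand 0.59 [309.9, 177.6] 5878 [ 0.5945 -0.0958  0.0078] [[0.476, -0.216, 0.001], [0.694, 0.013, 0.15]]
top flap 0.56 [278.7, 174.1] 632 [ 0.5702 -0.0106  0.1466] [[0.497, -0.035, 0.009], [0.684, 0.014, 0.153]]
```

```bash
python3 - <<'E'
from h import *
np.set_printoptions(precision=4,suppress=True)
for n in("scene","top"):
    d=np.load(n+"_d.npy");P=cloud(n,d,np.load(f"m_{n}_stay.npy"))
    H=P[(P[:,2]>.073)&(P[:,2]<.086)]; B=P[(P[:,2]>.043)&(P[:,2]<.052)]
    print(n,len(H),H.mean(0),np.ptp(H,axis=0),cv2.minAreaRect(H[:,:2].astype(np.float32)*1000))
    print(cv2.minAreaRect(B[:,:2].astype(np.float32)*1000),np.median(B[:,2]))
    l=cv2.fitLine(np.r_[B].astype(np.float32)[:,:2],cv2.DIST_HUBER,0,.01,.01).ravel();print(l,np.degrees(np.arctan2(l[1],l[0])))
a=cv2.imread("pics/scene0.png")[120:340,180:400];b=cv2.imread("pics/top0.png")[110:260,230:380]
cv2.imwrite("pics/a.png",np.hstack([cv2.resize(a,(400,400),interpolation=2),cv2.resize(b,(400,400),interpolation=2)]))
E
```

```text
scene 186 [ 0.4993 -0.2453  0.0777] [0.0228 0.0364 0.0075] ((500.6514892578125, -244.8386688232422), (35.06475830078125, 20.44925308227539), 79.79107666015625)
((522.978271484375, -140.5609130859375), (261.23040771484375, 37.571983337402344), 76.99195861816406) 0.046569535060614176
[ 0.2187  0.9758  0.5259 -0.1255] 77.366974
top 102 [ 0.5011 -0.2418  0.0777] [0.0234 0.0367 0.0095] ((501.5132141113281, -242.46322631835938), (35.826393127441406, 19.396814346313477), 78.34528350830078)
((524.77587890625, -139.11874389648438), (259.16485595703125, 37.17196273803711), 77.76385498046875) 0.046428222739797964
[ 0.1937  0.9811  0.5285 -0.1192] 78.833336
```

View pics/a.png

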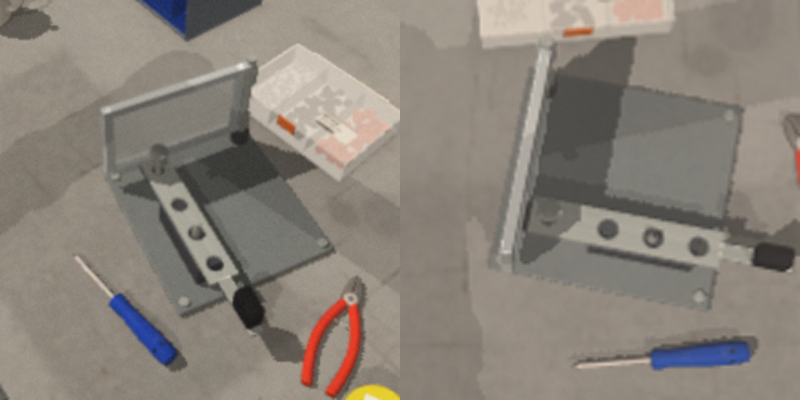

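```bash
cat >> h.py <<'E'
def plan(p,bar_deg):
    o=monitor.get_obs(); M=R.from_euler('xyz',o["tool_rot"],degrees=True).as_matrix()
    print("axes x,y,z:",M[:,0].round(3),M[:,1].round(3),M[:,2].round(3),"pos",np.round(o["tool_pos"],4))
    print("shift tool",(M.T@(np.array(p)-o["tool_pos"])).round(4))
    want=np.array([-np.sin(np.radians(bar_deg)),np.cos(np.radians(bar_deg)),0])
    a=np.degrees(np.arctan2(-(M.T@want)[1],(M.T@want)[2])); print("turn",(a+90)%180-90)
E
python3 - <<'E'
from h import *
np.set_printoptions(precision=4,suppress=True)
print(at_z("scene",[(279,232.4),(287.8,247.6),(297.7,264.7)],.047))
print(at_z("top",[(308,195.9),(324.9,198.9),(341.8,202.3)],.047))
plan([.5008,-.2435,.066],78.3)
E
```

```text
[[ 0.5353 -0.0896  0.047 ]
 [ 0.5253 -0.1316  0.047 ]
 [ 0.5147 -0.176   0.047 ]]
[[ 0.5341 -0.0882  0.047 ]
 [ 0.5252 -0.1319  0.047 ]
 [ 0.5153 -0.1755  0.047 ]]
axes x,y,z: [-0. -0. -1.] [ 0.946  0.324 -0.   ] [ 0.324 -0.946 -0.   ] pos [ 0.2105 -0.615   0.2113]
shift tool [ 0.1453  0.395  -0.2574]
turn -59.40214714623042
```

Call:
step_arm(
  deltas=[
    [0.2,0.02,0.05,-0.033,-10],
    [0.2,0.04,0.1,-0.065,-20],
    [0.2,0.05,0.15,-0.098,-30],
    [0.2,0.06,0.2,-0.13,-40],
    [0.2,0.06,0.25,-0.163,-50],
    [0.2,0.06,0.3,-0.195,-60],
    [0.2,0.06,0.35,-0.228,-60],
    [0.2,0.06,0.3945,-0.257,-60],
    [0.2,0.06,0.3945,-0.257,-60],
    [0.2,0.06,0.3945,-0.257,-60],
  ],
)

```text
time_s: 1.75
tool_pos: [0.5002, -0.2446, 0.1513]
tool_rot: [-111.9, 89.9, -123.0]
force: [0.4, -0.8, -0.7]
grip_width: 0.052
```

```bash
python3 - <<'E'
from h import *
o=monitor.get_obs();print(o["time_s"],o["grip_width"],o["force"])
plan([.5003,-.2438,.066],77.5)
im,d=read_camera("scene");im2,d2=read_camera("top")
cv2.imwrite("pics/b.png",np.hstack([cv2.resize(im[120:340,180:400],(400,400),interpolation=2),cv2.resize(im2[110:260,260:410],(400,400),interpolation=2)])[:,:,::-1])
E
```

```text
1.75 0.05203919280791235 [ 0.37415294 -0.82530069 -0.67307984]
axes x,y,z: [-0.    -0.001 -1.   ] [ 0.192  0.981 -0.001] [ 0.981 -0.192 -0.   ] pos [ 0.5002 -0.2446  0.1513]
shift tool [ 0.0853  0.0009 -0.    ]
turn 1.4027414394395237
```

View pics/b.png

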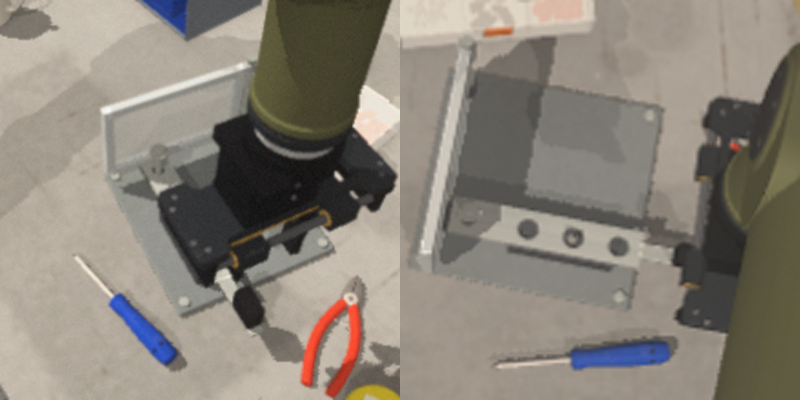

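Call:
step_arm(
  deltas=[
    [0.2,0.03,0.001,0,1],
    [0.2,0.06,0.001,0,1],
    [0.2,0.078,0.001,0,1],
    [0.2,0.085,0.001,0,1],
    [0.2,0.085,0.001,0,1],
  ],
)

```text
time_s: 2.48
tool_pos: [0.5007, -0.2435, 0.0665]
tool_rot: [-34.6, 90.0, -46.7]
force: [-0.4, -0.5, -1.1]
grip_width: 0.0522
```

Call:
step_arm(
  deltas=[
    [-0.4,0,0,0,0],
    [-0.8,0,0,0,0],
    [-1,0,0,0,0],
    [-1,0,0,0,0],
    [-1,0,0,0,0],
  ],
  newtons=25,
)

```text
time_s: 3.1
tool_pos: [0.5008, -0.2432, 0.0665]
tool_rot: [-28.9, 90.0, -41.0]
force: [0.5, -0.3, 0.5]
grip_width: 0.0184
```

Call:
step_arm(
  deltas=[
    [-1,-0.006,0,0,0],
    [-1,-0.012,0,0,0],
    [-1,-0.018,0,0,0],
    [-1,-0.024,0,0,0],
    [-1,-0.024,0,0,0],
    [-1,-0.024,0,0,0],
  ],
)

```text
time_s: 3.85
tool_pos: [0.5005, -0.2433, 0.0902]
tool_rot: [-126.0, 90.0, -138.1]
force: [-0.6, 0.4, -1.9]
grip_width: 0.0183
```

```bash
python3 - <<'E'
from h import *
np.set_printoptions(precision=4,suppress=True)
o=monitor.get_obs();print(o["time_s"],o["grip_width"],o["force"],o["wrist_torque"])
im,d=read_camera("scene");im2,d2=read_camera("top")
np.save("top_d1.npy",d2)
for r in regions_of("top","stay")[:1]:
    P=cloud("top",d2,r["pixels"]);B=P[(P[:,2]>.05)&(P[:,2]<.085)]
    c=np.linalg.lstsq(np.c_[B[:,:2]-B[:,:2].mean(0),np.ones(len(B))],B[:,2],rcond=None)[0];print("plane",c,cv2.minAreaRect(B[:,:2].astype(np.float32)*1000))
cv2.imwrite("pics/c.png",np.hstack([cv2.resize(im[170:300,230:360],(400,400),interpolation=2),cv2.resize(im2[150:250,280:380],(400,400),interpolation=2)])[:,:,::-1])
plan([.5,-.2,.09],78)
E
```

```text
3.85 0.018332369940373638 [-0.561   0.3685 -1.8913] [-0.1664 -0.077   0.03  ]
plane [-0.0236 -0.0853  0.0582] ((528.9240112304688, -120.3927001953125), (203.0359649658203, 37.79104995727539), 77.478759765625)
axes x,y,z: [-0.  0. -1.] [ 0.21   0.978 -0.   ] [ 0.978 -0.21  -0.   ] pos [ 0.5005 -0.2431  0.0901]
shift tool [ 0.0001  0.0421 -0.0095]
turn -0.10656507441933627
```

View pics/c.png

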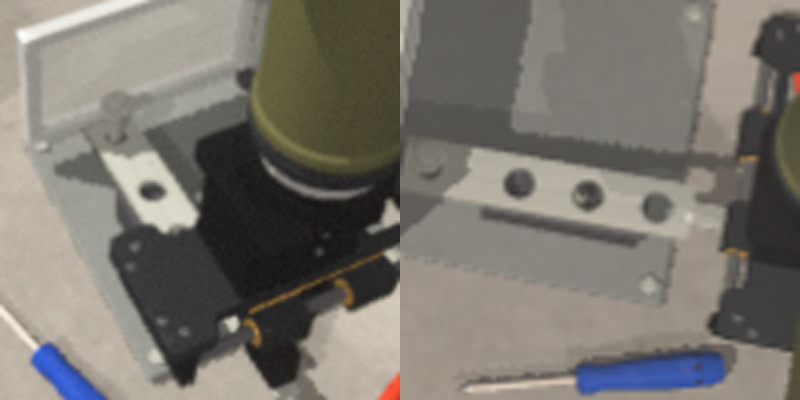

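Call:
step_arm(
  deltas=[
    [-1,-0.006,0,0,0],
    [-1,-0.012,0,0,0],
    [-1,-0.018,0,0,0],
    [-1,-0.02,0,0,0],
    [-1,-0.02,0,0,0],
    [-1,-0.02,0,0,0],
  ],
  newtons=40,
)

```text
time_s: 4.75
tool_pos: [0.5005, -0.2433, 0.1102]
tool_rot: [-124.7, 90.0, -136.8]
force: [-0.1, 0.4, -1.1]
grip_width: 0.0158
```

```bash
cat >> h.py <<'E'
def look(tag):
    np.set_printoptions(precision=4,suppress=True)
    o=monitor.get_obs();print(o["time_s"],o["tool_pos"],o["force"],o["wrist_torque"])
    im2,d2=read_camera("top")
    for r in regions_of("top","stay")[:1]:
        P=cloud("top",d2,r["pixels"]);B=P[(P[:,2]>.04)&(P[:,2]<.1)]
        for k in range(3):
            A=np.c_[B[:,1]+.13,np.ones(len(B))];c=np.linalg.lstsq(A,B[:,2],rcond=None)[0];B=B[abs(A@c-B[:,2])<.006]
        print("top z at y=-.132:",c[1]-.002*c[0],"slope",c[0],len(B),"y",B[:,1].min(),B[:,1].max())
        for lo in np.arange(-.2,-.0,.03):
            q=B[(B[:,1]>lo)&(B[:,1]<lo+.03)]; print(round(lo+.015,3),len(q),np.median(q,0) if len(q) else '')
    cv2.imwrite(f"pics/{tag}.png",cv2.resize(im2[150:240,270:390],(800,600),interpolation=2)[:,:,::-1])
E
python3 -c "
from h import *
look('d')"
```

```text
4.75 [ 0.5005 -0.2433  0.1102] [-0.1208  0.4095 -1.1128] [-0.1381 -0.0953  0.0105]
top z at y=-.132: 0.06686603516398666 slope -0.1910258767033008 796 y -0.21887589354447037 -0.020370950876443847
-0.185 118 [ 0.5158 -0.188   0.0775]
-0.155 135 [ 0.5213 -0.1573  0.0716]
-0.125 143 [ 0.5304 -0.1225  0.0649]
-0.095 118 [ 0.5371 -0.0928  0.0593]
-0.065 157 [ 0.5403 -0.0649  0.0543]
-0.035 68 [ 0.5372 -0.0346  0.0481]
-0.005 0
```

View pics/d.png

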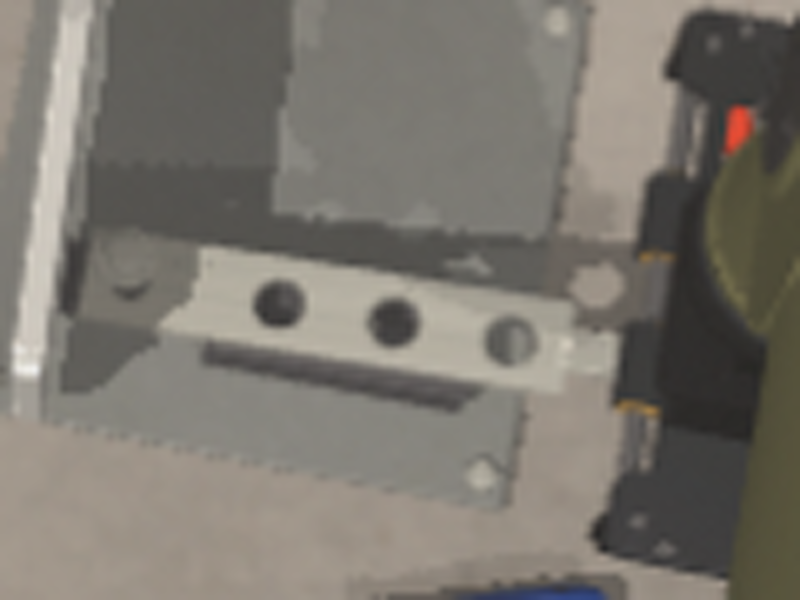

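```bash
python3 - <<'E'
import cv2,numpy as np
a=cv2.imread("pics/scene0.png")[225:275,265:315];b=cv2.imread("pics/top0.png")[180:220,305:345]
f=lambda x:np.clip(cv2.resize(x,(400,400),interpolation=cv2.INTER_NEAREST).astype(float)*1.5,0,255)
cv2.imwrite("pics/e.png",np.hstack([f(a),f(b)]))
E
```

```text
[ WARN:0@0.064] global loadsave.cpp:1063 imwrite_ Unsupported depth image for selected encoder is fallbacked to CV_8U.
```

View pics/e.png

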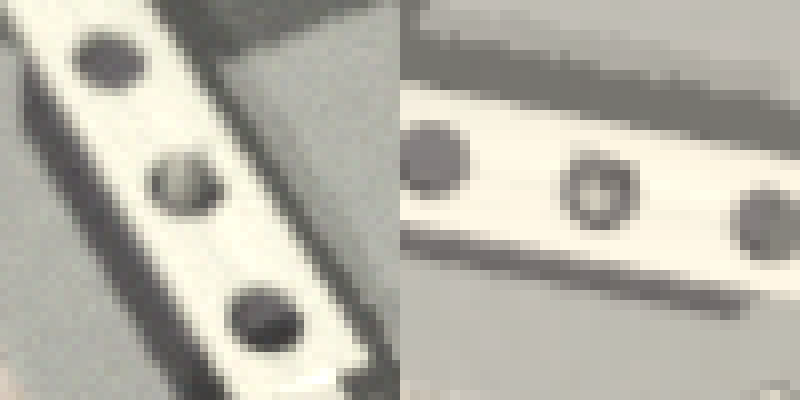

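Call:
step_arm(
  deltas=[
    [-1,-0.004,0,0,0],
    [-1,-0.004,0.006,0,0],
    [-1,-0.004,0.012,0,0],
    [-1,-0.004,0.018,0,0],
    [-1,-0.004,0.024,0,0],
    [-1,-0.004,0.024,0,0],
  ],
)

```text
time_s: 5.6
tool_pos: [0.506, -0.2188, 0.1145]
tool_rot: [15.1, 90.0, 3.0]
force: [-0.4, -0.1, -0.4]
grip_width: 0.0003
```

```bash
python3 - <<'E'
from h import *
np.set_printoptions(precision=4,suppress=True)
print("pin",at_z("top",[(324.4,199.0)],.058),at_z("scene",[(287.2,247.2)],.058))
look('f')
im,d=read_camera("scene");im2,_=read_camera("top")
for n,dd in(("scene",d),("top",_)):
    for r in regions_of(n,"stay_handle")[:1]:
        P=cloud(n,dd,r["pixels"]);B=P[P[:,2]>.04]
        for lo in np.arange(-.28,-.0,.03):
            q=B[(B[:,1]>lo)&(B[:,1]<lo+.03)]; print(n,round(lo+.015,3),len(q),np.median(q,0) if len(q) else '')
cv2.imwrite("pics/g.png",np.hstack([cv2.resize(im[150:310,210:370],(400,400),interpolation=2),cv2.resize(im2[150:250,280:380],(400,400),interpolation=2)])[:,:,::-1])
E
```

```text
pin [[ 0.523  -0.1294  0.058 ]] [[ 0.5196 -0.1353  0.058 ]]
5.6 [ 0.506  -0.2188  0.1145] [-0.4263 -0.1433 -0.3681] [-0.0347 -0.0908  0.0145]
top z at y=-.132: 0.046045051812388334 slope 0.002144615614992286 768 y -0.20418109678775082 -0.009847382705085606
-0.185 108 [ 0.508  -0.1883  0.0458]
-0.155 140 [ 0.5173 -0.155   0.0458]
-0.125 116 [ 0.5259 -0.1211  0.0458]
-0.095 116 [ 0.5311 -0.0989  0.0463]
-0.065 154 [ 0.54   -0.0649  0.0461]
-0.035 93 [ 0.5397 -0.0384  0.0458]
-0.005 33 [ 0.5458 -0.0156  0.0466]
scene -0.265 162 [ 0.4908 -0.2592  0.0698]
scene -0.235 165 [ 0.4912 -0.2385  0.077 ]
scene -0.205 154 [ 0.5055 -0.1998  0.0467]
scene -0.175 103 [ 0.5027 -0.1825  0.0468]
scene -0.145 16 [ 0.529  -0.1577  0.0469]
scene -0.115 0 
scene -0.085 10 [ 0.5516 -0.072   0.0455]
scene -0.055 132 [ 0.547  -0.0509  0.0465]
scene -0.025 99 [ 0.5438 -0.0283  0.0463]
scene 0.005 0 
top -0.265 0 
top -0.235 0 
top -0.205 46 [ 0.5105 -0.1948  0.0456]
top -0.175 117 [ 0.5142 -0.1722  0.0459]
top -0.145 139 [ 0.5193 -0.1472  0.046 ]
top -0.115 148 [ 0.5281 -0.1139  0.0464]
top -0.085 127 [ 0.5345 -0.0829  0.0458]
top -0.055 140 [ 0.5396 -0.0568  0.0462]
top -0.025 82 [ 0.5404 -0.021   0.0464]
top 0.005 0
```

View pics/g.png

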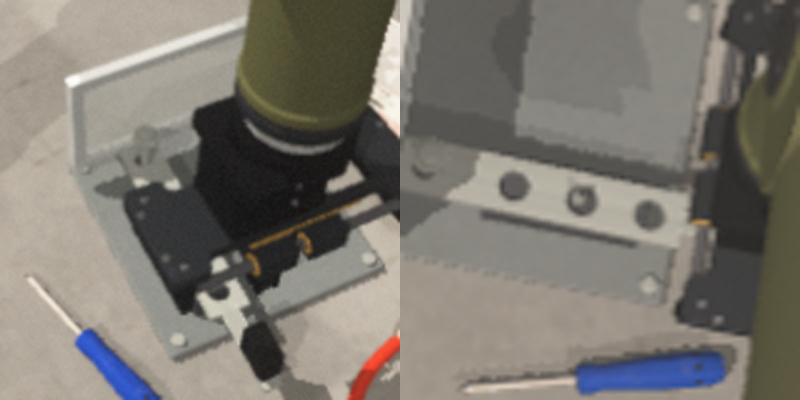

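```bash
python3 - <<'E'
from h import *
im,d=read_camera("scene")
P=cloud("scene",d,regions_of("scene","stay_handle")[0]["pixels"])
H=P[(P[:,2]>.072)&(P[:,2]<.086)&(P[:,1]<-.215)];print(len(H),H.mean(0),cv2.minAreaRect(H[:,:2].astype(np.float32)*1000))
B=P[(P[:,2]>.043)&(P[:,2]<.052)]
print(cv2.minAreaRect(B[:,:2].astype(np.float32)*1000))
im,d=read_camera("top")
P=cloud("top",d,regions_of("top","stay")[0]["pixels"]);B=P[(P[:,2]>.043)&(P[:,2]<.052)&(P[:,1]>-.19)]
print(cv2.minAreaRect(B[:,:2].astype(np.float32)*1000))
plan([H[:,0].mean(),H[:,1].mean(),.062],76.5)
E
```

```text
184 [ 0.49399088 -0.24576059  0.07775836] ((495.0910339355469, -245.06565856933594), (35.064903259277344, 19.297325134277344), 78.00675964355469)
((520.0808715820312, -141.08042907714844), (261.9521789550781, 35.61698532104492), 76.28179931640625)
((531.3497924804688, -102.5822982788086), (184.0640869140625, 39.22801208496094), 77.39627838134766)
axes x,y,z: [-0. -0. -1.] [ 0.21   0.978 -0.   ] [ 0.978 -0.21  -0.   ] pos [ 0.5057 -0.2198  0.1143]
shift tool [ 0.0523 -0.0278 -0.006 ]
turn 1.3818590638672958
```

Call:
step_arm(
  deltas=[
    [0.2,0,-0.01,-0.003,1],
    [0.2,0,-0.026,-0.005,1.5],
    [0.2,0,-0.026,-0.005,1.5],
    [0.2,0.02,-0.026,-0.005,1.5],
    [0.2,0.04,-0.026,-0.005,1.5],
    [0.2,0.051,-0.026,-0.005,1.5],
    [0.2,0.051,-0.026,-0.005,1.5],
  ],
  newtons=20,
)

```text
time_s: 6.98
tool_pos: [0.4949, -0.2437, 0.0627]
tool_rot: [157.5, 89.9, 143.9]
force: [-0.1, 0.5, -0.1]
grip_width: 0.0514
```

Call:
step_arm(
  deltas=[
    [-0.4,0,0,0,0],
    [-0.8,0,0,0,0],
    [-1,0,0,0,0],
    [-1,0,0,0,0],
    [-1,0,0,0,0],
  ],
  newtons=20,
)

```text
time_s: 7.6
tool_pos: [0.4956, -0.2442, 0.0636]
tool_rot: [-27.0, 90.0, -40.6]
force: [0.8, -0.1, 0.1]
grip_width: 0.0194
```

Call:
step_arm(
  deltas=[
    [-1,-0.006,0,0,0],
    [-1,-0.012,0,0,0],
    [-1,-0.018,0,0,0],
    [-1,-0.024,0,0,0],
    [-1,-0.024,0,0,0],
  ],
)

```text
time_s: 8.22
tool_pos: [0.4958, -0.244, 0.088]
tool_rot: [-23.0, 89.9, -36.6]
force: [0.5, 0.1, -1.7]
grip_width: 0.0196
```

Call:
step_arm(
  deltas=[
    [-1,-0.005,0,0,0],
    [-1,-0.01,0,0,0],
    [-1,-0.015,0,0,0],
    [-1,-0.02,0,0,0],
    [-1,-0.023,0,0,0],
    [-1,-0.023,0,0,0],
  ],
)

```text
time_s: 8.98
tool_pos: [0.4954, -0.2445, 0.1107]
tool_rot: [-51.8, 89.9, -65.4]
force: [0.7, 0.2, -1.7]
grip_width: 0.0193
```

```bash
python3 -c "
from h import *
look('i');print(monitor.get_obs()['grip_width']);plan([.5,-.2,.1],77)"
```

```text
8.975 [ 0.4954 -0.2445  0.1107] [ 0.7174  0.2345 -1.6652] [-0.2377 -0.099  -0.0232]
top z at y=-.132: 0.06844070090095422 slope -0.2091306482206968 845 y -0.22078093872612004 -0.023004035130259316
-0.185 128 [ 0.5115 -0.1861  0.0793]
-0.155 143 [ 0.5162 -0.157   0.0742]
-0.125 152 [ 0.5284 -0.1234  0.0667]
-0.095 123 [ 0.5345 -0.092   0.0607]
-0.065 156 [ 0.5395 -0.0665  0.0546]
-0.035 66 [ 0.5377 -0.0334  0.0477]
-0.005 0 
0.019555292811426365
axes x,y,z: [-0. -0. -1.] [ 0.235  0.972 -0.   ] [ 0.972 -0.235 -0.   ] pos [ 0.4952 -0.2443  0.1103]
shift tool [ 0.0103  0.0442 -0.0057]
turn -0.6158150464239043
```

Call:
step_arm(
  deltas=[
    [-1,0,0.004,0,0],
    [-1,0,0.009,0,0],
    [-1,0,0.014,0,0],
    [-1,0,0.019,0,0],
    [-1,0,0.023,0,0],
    [-1,0,0.023,0,0],
  ],
)

```text
time_s: 9.82
tool_pos: [0.501, -0.221, 0.1103]
tool_rot: [76.3, 90.0, 62.8]
force: [0.2, -1.6, -1.2]
grip_width: 0.0195
```

Call:
step_arm(
  deltas=[
    [-1,0,0.005,0,0],
    [-1,0,0.01,0,0],
    [-1,0,0.015,0,0],
    [-1,0,0.021,0,0],
    [-1,0,0.021,0,0],
  ],
)

```text
time_s: 10.45
tool_pos: [0.5061, -0.2003, 0.1104]
tool_rot: [63.9, 90.0, 50.3]
force: [-0.1, 0.2, -1.7]
grip_width: 0.0196
```

```bash
python3 -c "
from h import *
look('j')
im,_=read_camera('scene');im2,_=read_camera('top')
cv2.imwrite('pics/k.png',np.hstack([cv2.resize(im[150:310,210:370],(400,400),interpolation=2),cv2.resize(im2[160:240,270:350],(400,400),interpolation=2)])[:,:,::-1])
"
```

```text
10.45 [ 0.5061 -0.2003  0.1104] [-0.1366  0.1571 -1.7076] [-0.0534  0.     -0.0214]
top z at y=-.132: 0.07734433147075294 slope -0.21178584523705443 820 y -0.17361947269910435 0.02137611115582795
-0.185 8 [ 0.5145 -0.1712  0.0847]
-0.155 123 [ 0.5177 -0.1542  0.082 ]
-0.125 146 [ 0.5266 -0.1236  0.0755]
-0.095 118 [ 0.5333 -0.0949  0.0694]
-0.065 136 [ 0.5373 -0.0687  0.0641]
-0.035 157 [ 0.5465 -0.0335  0.057 ]
-0.005 88 [ 0.5458 -0.0105  0.0509]
```

View pics/k.png

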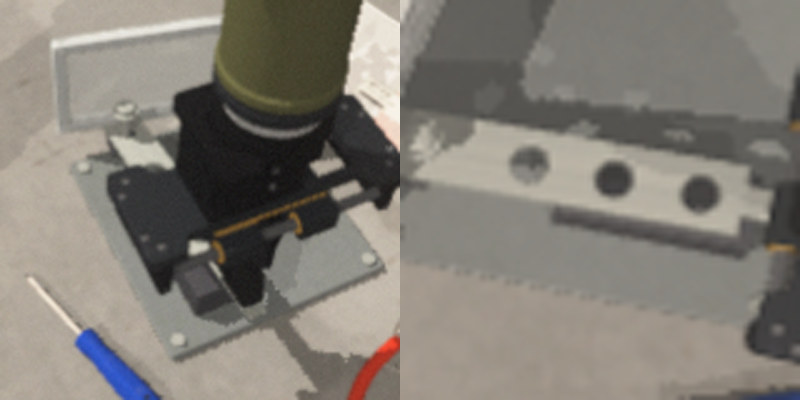

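```bash
python3 - <<'E'
from h import *
np.set_printoptions(precision=4,suppress=True)
print("now holes",at_z("top",[(329.6,198.4)],.0765),at_z("top",[(312.4,195.4)],.068))
g=at_z("top",[(307.9,195.9),(324.9,198.9),(341.9,202.7)],.047);print("dropped",g)
d=(g[0]-g[2])[:2];d/=np.linalg.norm(d);print("dir",np.degrees(np.arctan2(d[1],d[0])),"hole0-TCPgrip along",(g[2,:2]-[.4956,-.2442])@d,"side",np.cross(d,g[2,:2]-[.4956,-.2442]))
print("pin",at_z("top",[(324.3,199.0)],.055),at_z("scene",[(287.2,247.2)],.05))
c=at_z("top",[(338.6,209.0)],.042)[0,:2]
for a in(77,78,79):
    u=np.array([np.cos(np.radians(a)),np.sin(np.radians(a))]);s=np.array([u[1],-u[0]]);print("pin from corner",a,c+.045*u+.02*s)
E
```

```text
now holes [[ 0.521  -0.1407  0.0765]] [[ 0.5312 -0.098   0.068 ]]
dropped [[ 0.5341 -0.0879  0.047 ]
 [ 0.5252 -0.1319  0.047 ]
 [ 0.5142 -0.1757  0.047 ]]
dir 77.25284708909449 hole0-TCPgrip along 0.07092385929312364 side -0.0030590508892795604
pin [[ 0.5235 -0.1295  0.055 ]] [[ 0.5235 -0.1315  0.05  ]]
pin from corner 77 [ 0.5282 -0.1277]
pin from corner 78 [ 0.5275 -0.1272]
pin from corner 79 [ 0.5268 -0.1267]<stdin>:5: DeprecationWarning: Arrays of 2-dimensional vectors are deprecated. Use arrays of 3-dimensional vectors instead. (deprecated in NumPy 2.0)
```

Call:
step_arm(
  deltas=[
    [-1,0,0.0015,0.0015,0],
    [-1,0.006,0.0015,0.0015,0],
    [-1,0.012,0.0015,0.0015,0],
    [-1,0.018,0.0015,0.0015,0],
    [-1,0.024,0.0015,0.0015,0],
    [-1,0.024,0.0015,0.0015,0],
  ],
)

```text
time_s: 11.4
tool_pos: [0.5074, -0.1999, 0.0858]
tool_rot: [141.5, 90.0, 127.9]
force: [0.4, 0.6, -0.6]
grip_width: 0.0193
```

```bash
python3 -c "
from h import *
look('l')
im2,_=read_camera('top')
cv2.imwrite('pics/m.png',cv2.resize(im2[180:220,300:350],(800,600),interpolation=2)[:,:,::-1])
"
```

```text
11.4 [ 0.5074 -0.1999  0.0858] [ 0.4287  0.6185 -0.6296] [ 0.2026 -0.1279  0.0008]
top z at y=-.132: 0.06099036572447993 slope -0.09445942925300839 745 y -0.1713950690274497 0.026536570982861902
-0.185 4 [ 0.517  -0.1711  0.0646]
-0.155 103 [ 0.5188 -0.1519  0.0632]
-0.125 119 [ 0.5302 -0.1204  0.0601]
-0.095 108 [ 0.531  -0.0975  0.0581]
-0.065 142 [ 0.5379 -0.0671  0.0549]
-0.035 132 [ 0.5477 -0.0322  0.0516]
-0.005 108 [ 0.5488 -0.008   0.0488]
```

View pics/m.png

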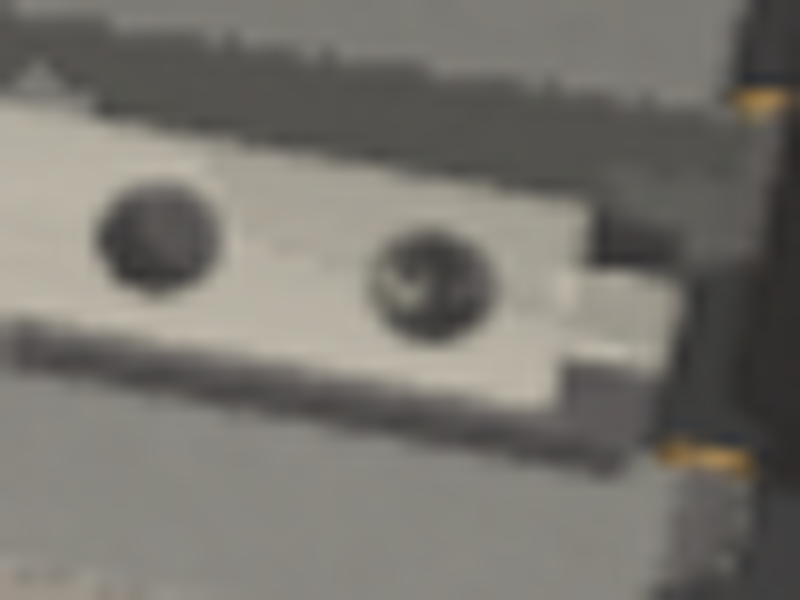

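Call:
step_arm(
  deltas=[
    [-1,0.003,0.0015,0,0],
    [-1,0.008,0.0015,0,0],
    [-1,0.013,0.0015,0,0],
    [-1,0.018,0.0015,0,0],
    [-1,0.0215,0.0015,0,0],
    [-1,0.0215,0.0015,0,0],
  ],
)

```text
time_s: 12.3
tool_pos: [0.5077, -0.1986, 0.0645]
tool_rot: [160.2, 90.0, 146.5]
force: [-1.0, 1.4, -0.4]
grip_width: 0.0196
```

```bash
python3 -c "
from h import *
look('n')
im2,_=read_camera('top')
cv2.imwrite('pics/o.png',cv2.resize(im2[180:220,300:350],(800,600),interpolation=2)[:,:,::-1])
"
```

```text
12.3 [ 0.5077 -0.1986  0.0645] [-0.9525  1.4351 -0.3881] [ 0.1081 -0.1189 -0.0022]
top z at y=-.132: 0.04620051497445504 slope 0.001603558187566943 786 y -0.1686619028004061 0.03437939256096852
-0.185 0 
-0.155 81 [ 0.5194 -0.1502  0.0462]
-0.125 111 [ 0.5253 -0.1211  0.0464]
-0.095 129 [ 0.5338 -0.0985  0.0459]
-0.065 145 [ 0.5398 -0.0653  0.046 ]
-0.035 121 [ 0.5486 -0.0312  0.0467]
-0.005 138 [ 0.5526 -0.0064  0.0464]
```

View pics/o.png

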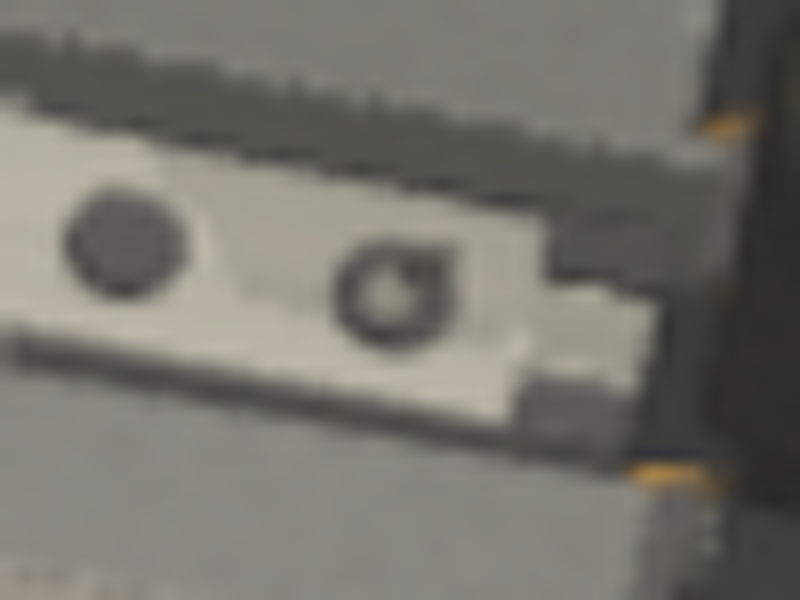

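The handle-end hole at (395,293) is well centred on the pin, and the bar lies flat. I'll release and retreat.

Call:
step_arm(
  deltas=[
    [-0.7,0,0,0,0],
    [-0.4,0,0,0,0],
    [0,0,0,0,0],
    [0.2,0,0,0,0],
    [0.2,0,0,0,0],
    [0.2,-0.01,0,0,0],
    [0.2,-0.03,0,0,0],
    [0.2,-0.06,0,0,0],
    [0.2,-0.1,0,0,0],
    [0.2,-0.12,-0.04,0,0],
    [0.2,-0.12,-0.08,0,0],
    [0.2,-0.12,-0.08,0,0],
  ],
)

```text
time_s: 13.95
tool_pos: [0.4876, -0.2808, 0.1857]
tool_rot: [-72.2, 89.9, -86.1]
force: [-0.4, 0.0, -0.1]
grip_width: 0.0519
```

```bash
python3 -c "
from h import *
look('p');print(monitor.get_obs()['joint_velocities'])
im,_=read_camera('scene');im2,_=read_camera('top')
cv2.imwrite('pics/q.png',np.hstack([cv2.resize(im[120:340,180:400],(400,400),interpolation=2),cv2.resize(im2[170:230,290:350],(400,400),interpolation=2)])[:,:,::-1])
"
```

```text
13.95 [ 0.4876 -0.2808  0.1857] [-0.3959  0.0293 -0.1273] [-0.0267 -0.0826 -0.0076]
top z at y=-.132: 0.048517811311192705 slope -0.02036485370586431 600 y -0.20281439461456874 0.03434523024524986
-0.185 4 [ 0.5016 -0.1861  0.0544]
-0.155 13 [ 0.5211 -0.1504  0.0498]
-0.125 42 [ 0.5201 -0.1169  0.0484]
-0.095 92 [ 0.5283 -0.098   0.0471]
-0.065 133 [ 0.5401 -0.0647  0.0463]
-0.035 124 [ 0.5486 -0.0312  0.0465]
-0.005 137 [ 0.5537 -0.0073  0.0461]
[-1.0968 -0.0793 -1.618   0.337  -0.2132 -0.1562 -0.1393]
```

View pics/q.png

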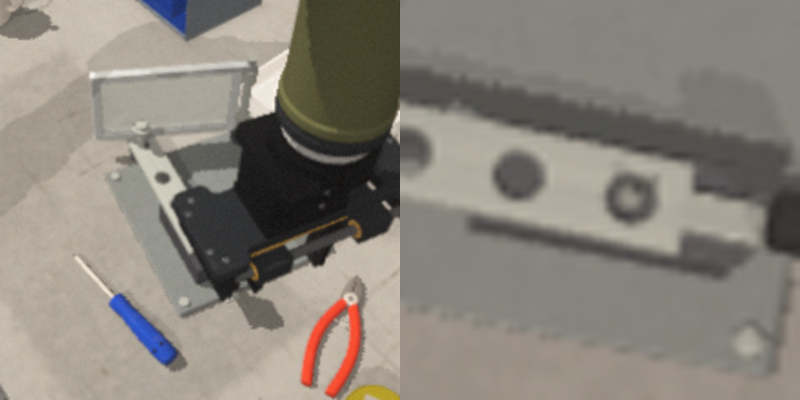

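```bash
python3 -c "
from h import *
im,d=read_camera('top')
P=cloud('top',d,np.ones_like(d,bool))
for y in np.arange(-.165,.03,.03):
    x=.524+(y+.1305)*.23; q=P[(abs(P[:,1]-y)<.008)&(abs(P[:,0]-x)<.012)]; print(round(y,3),len(q),np.percentile(q[:,2],[25,50,75]).round(4))
P=cloud('top',d,regions_of('top','flap')[0]['pixels']);q=P[P[:,2]>.142]
r=cv2.minAreaRect(q[:,:2].astype(np.float32));print(r, q[q[:,0].argmin()],q[q[:,0].argmax()])
"
```

```text
-0.165 57 [0.0421 0.0449 0.0462]
-0.135 59 [0.0414 0.044  0.047 ]
-0.105 52 [0.045  0.0463 0.0475]
-0.075 55 [0.0429 0.0448 0.0465]
-0.045 44 [0.0066 0.0102 0.0456]
-0.015 58 [0.0445 0.0465 0.0475]
0.015 69 [0.0786 0.083  0.0865]
((0.6051502823829651, 0.021063316613435745), (0.016426438465714455, 0.19900450110435486), 58.695655822753906) [0.518012   0.06775449 0.14876872] [ 0.68911408 -0.02038358  0.14249545]
```

```bash
python3 -c "
from h import *
print(env.sign_off(),monitor.get_obs()['time_s'])"
```

```text
the job is handed in; nothing more can be done
the job is handed in; nothing more can be done
```

The stay now sits with its handle-end hole over the pin, lying flat on the sill, and the job was handed in at about 14 s of the 32 s allowed. `sign_off` gives no verdict, so the checks below are mine.

**What went wrong on the way:** the first grip slipped off the handle as I began to push. The stay dropped back flat onto the middle hole. I gripped again about 3 mm lower at 20 N, lifted the handle about 47 mm, pushed about 45 mm along the bar and lowered it. The slip's cause is unconfirmed.

**Last checks:**
- **Hole over pin:** the last top picture shows the pin near the middle of the handle-end hole, well inside the 9 mm limit.
- **Flat on the sill:** the bar's upper face measures about 45–47 mm high along its length, which matches the seated 47 mm. One automatic fit gave a slope of 0.02 rad. I put that down to a poor mask, and it is within the 0.1 rad limit either way.
- **Lifted clear:** during the second lift the handle-end hole was about 70 mm above the bench, above the required 58 mm.
- **Flap:** it is clearly swung out in the pictures. I did not get a reliable angle from the images, so the 0.22 rad limit rests on the stay having moved one hole spacing (45 mm).
- **Robot clear:** the gripper had let go and stood about 0.12 m higher and 80 mm back, with wrist force near zero.

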